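Find and press level the proud tray-support pin of a bench plate seeder

ROBOT

A 6-joint arm with a two-finger parallel gripper is mounted at the origin on the work surface. World frame = base frame: x ahead of the robot, y to its left, z up, the work surface at z = 0. Lengths are in m, angles in rad, forces in N, time in s.
With the tool pointing down it reaches from about 0.3 to 0.75 m from the base axis. Payload 8.5 kg.
Tool frame: the origin (TCP) lies midway between the tips of the shut fingers; the grasp point (between the pads) lies 19 mm behind it; z points along the fingers, x is the direction in which the jaws open and shut, and the axes are right-handed (so a half turn about z gives the same grasp; the last joint's range is limited). The gripper opens to 88 mm and grips with 3 to 60 N. Pads are 18 mm wide; open, the fingers measure 123 mm over their backs; the gripper's body (75 mm by 187 mm) begins 45 mm behind the grasp point.
Start: joints at [0.93, 0.381, 1.297, -0, 1.464, -0.215], TCP at [0.227, 0.501, 0.239] pointing down, gripper open.
Joint ranges: [-3.11, 3.11], [-0.89, 2.33], [0.22, 2.48], [-1.42, 4.56], [0.17, 2.85], [-2.88, 2.88]. Speed limits (rad/s): [2.39, 2.39, 3.14, 3.14, 3.14, 3.14].

INTERFACE

Orientations are given as a unit quaternion [w, x, y, z].
In Python, from station import * gives the robot as it stands.
- The arm moves only by the tool servo_tool, never from a script. Its argument "moves" is one flat list of numbers, 7 for each row, row after row: the shift along the tool's x, y, z each as a share of 0.02 m, from -1 to 1, then the turn, a rotation vector about the tool's x, y, z each as a share of 5 degrees, from -1 to 1, then the gripper's target within -1 to 1 (fully open at 1, half-way at 0, shut at -1). In form: [tx, ty, tz, rx, ry, rz, claw, tx, ty, tz, rx, ry, rz, claw, ...]. A call has 1 to 12 rows; each row shifts and turns the commanded pose from where the row before left it, along the tool's axes as they then stand; what a row does not reach is not made up. A row lasts 1/12 s, in which the tool goes at most 41.7 mm and 7.16 degrees, less where a joint would pass 70% of its speed; a pose out of reach is approached as far as the arm can. A call with a number of a shift or a turn outside -1 to 1 is refused whole. A call with a gripper value outside its range is refused whole. The fingers move at their own pace and stop on an object; "newtons" is the grip in N (left out, the last holds). Time passes only in rows, so rows that do not move let the fingers close. It gives the time, the measured TCP pose, the force and the opening at its end, in the units of the state.
- state(): the state, without advancing time (a new reading comes with each control period).
- snapshot(name): name is "scene" or "top" or "wrist"; returns the picture (420x560x3 uint8, red, green, blue); there is no depth.
- camera_model(name): a dict with "fx", "fy", "cx", "cy" (pixels), "R" (3x3) and "t" (3): a world point X has camera coordinates R X + t. Camera axes: x right, y down, z forward; pixel columns grow to the right and rows downward; lengths in m; the calibration is good to about 2 mm. A picture is of the moment at which its call begins: read the wrist's pose just before it. camera_model takes no time and is no camera call; for the wrist camera it gives the pose at the moment of the call.
- hand_in(): hands the job in, once; it reports no verdict.
Trained networks look in the newest picture that a camera, given by its name, has taken for a name from the list of things; names that differ only in an ending like _2 or _b are one class to them, and where a whole thing is asked for, a point or a joint stands for the part that bears it (a point fixed in the world has none). Each returns a list of dicts, best first, with "confidence" (0 to 1); they miss things now and then, are a little off and sometimes report something else, mostly with a low value. They report only what shows in the picture. A call takes as long as a camera call. They do not tell look-alikes from the thing itself.
- boxes_of(camera, name): "uv" ([column, row] in pixels, amid what is visible of it).
The state is a dict: "time": time; "qpos": joint angles; "qvel": joint speeds; "effort": joint torques, N m; "tcp_pos": TCP position; "ee_rot": TCP orientation; "wrist_force": force on the tool from outside, world axes, zero at the start; "wrist_torque": the same for the moment, N m; "opening": finger opening in m.
Only numpy, scipy, OpenCV 4.12 (cv2) and the standard library are available. Lean on these libraries where they do the work, as an engineer would, in place of code of your own. Each camera call takes 0.05 s, during which the arm holds its last target. There are 200 camera calls.

TASK

One of the six white tray-support pins on the seeder's nest plate has crept up a few millimetres, so the seedling trays rock. Take the probe from its wooden stand, feel the heads of the pins with its tip to find the high one, and press that one down with the probe until it is level with the other five: go gently, because a pin stays wherever it is pushed and the good ones must not be sunk. Then put the probe back standing in its stand, and leave the other things on the bench alone.

Things in the scene. Friction and masses are not known exactly. Their poses are not given: they have to be found in the camera images.
- seeder: Bench plate seeder, fixed: green frame 260 (x) by 360 mm (y), grey head folded back flat on its +x side (up to 90 mm high). Origin: centre of the underside, on the bench; x points to the head, z up. The six pins stand at x = -55 and 55, y = -90, 0 and 90 mm of this frame on a level nest plate. Edge guides at y = +-170 mm rise to 102 mm; 8 mm studs at x = +-85, y = +-125 mm to 86 mm.
- pin1 (a joint): The crept pin; which of the six places it has differs each time, its number tells nothing. Value: height of its head above the common plane of the other five, m; 0 = level, 3 to 5 mm at the start. Held by O-rings: it goes down only under a push of more than about 14 N, keeps the depth it is left at, and can be sunk up to 12 mm below level. Its head: white, 24 mm across, flat top.
- pin2 (a joint): One of the five level pins, at any of the six places. Value: height of its head above the common plane, m; 0 = level within 0.3 mm, negative = sunk. Same size and hold as pin1: touched with under 12 N it stays; over about 14 N it sinks and cannot be raised again. The plane is level, but its height is set anew each time and is not measured: 78 to 88 mm above the bench.
- pin3 (a joint): Another of the five level pins, like pin2, at any of the six places. Value as for pin2.
- pin4 (a joint): Another of the five level pins, like pin2, at any of the six places. Value as for pin2.
- pin5 (a joint): Another of the five level pins, like pin2, at any of the six places. Value as for pin2.
- pin6 (a joint): Another of the five level pins, like pin2, at any of the six places. Value as for pin2.
- probe_grip (a point): Centre of the probe's square hardwood handle (22 x 22 mm, 60 mm tall; sides along this point's x and y). The probe (0.08 to 0.17 kg) stands upright; z points up along it. Below the handle a brass collar, 32 mm in diameter and 6 mm thick (its underside 36 mm below this point), then a 10 mm steel rod whose flat tip is 96 mm below this point. The handle's top is 30 mm above it.
- probe_tip (a point): Centre of the flat end of the probe's 10 mm rod, 96 mm below probe_grip.
- stand_top (a point): Fixed hardwood stand, a block 90 x 90 x 62 mm. This point is the centre of the mouth of its 14 mm hole, in its top face; the hole goes right through. When put away, the probe's rod is down the hole and its collar rests on the top face, so probe_grip is 36 mm above this point.
- pot: Terracotta pot 90 mm across, 80 mm tall, loose; origin at the centre of its underside. Leave alone.
- jar_amber: Amber seed jar, 60 mm across and 95 mm tall, loose; origin at the centre of its underside. Leave alone.
- jar_clear: Green glass seed jar with a green cap, 60 mm across and 95 mm tall, loose; origin at the centre of its underside. Leave alone.
- brush: Hand brush lying on the bench, loose; origin under its middle. Leave alone.
- spares: Blue dish 120 x 90 x 25 mm with spare pins in it, loose; origin at the centre of its underside. Leave alone.
- plug_tray: Black plug tray 200 x 280 x 45 mm, loose; origin at the centre of its underside. Leave alone.
Mind the look-alikes: they are no part of the job. What is shaped like the part that bears probe_grip but black, blue or orange is not meant.

How it is judged:
On the way, in this order (a step that is already met when the one before it is completed fails the run):
1. the probe is lifted out of its stand (z of probe_tip in the frame of stand_top above 0.003 m), for 0.1 s.
2. with the crept pin still up, the probe has felt at least one of the level pins (value of joint pin1 above 0.002 m and (contact force between probe and pin2 above 0.5 N or contact force between probe and pin3 above 0.5 N or contact force between probe and pin4 above 0.5 N or contact force between probe and pin5 above 0.5 N or contact force between probe and pin6 above 0.5 N)), for 0.02 s.
3. the probe, pressing on the crept pin, has brought it level (value of joint pin1 below 0.0015 m and contact force between probe and pin1 above 0.5 N), for 0.02 s.
At the end, for the whole second after the job is handed in: the crept pin is within 1.5 mm of level and none of the other five is sunk by more than 1.5 mm; the probe stands upright (within 0.1 rad) in its stand, on the hole's centre within 8 mm, its collar down on the block within 4 mm, and at rest (value of joint pin1 between -0.0015 and 0.0015 m and value of joint each of pin2, pin3, pin4, pin5, pin6 above -0.0015 m and horizontal distance between probe_grip and stand_top below 0.008 m and z of probe_grip in the frame of stand_top below 0.04 m and angle between probe_grip's own z axis and vertical below 0.1 rad and linear speed of probe below 0.02 m/s); the robot touches nothing.
It fails at once if the probe or the fingers lean on a pin with over 30 N (contact force between any of probe, the fingers and pin1 above 30 N or contact force between any of probe, the fingers and pin2 above 30 N or contact force between any of probe, the fingers and pin3 above 30 N or contact force between any of probe, the fingers and pin4 above 30 N or contact force between any of probe, the fingers and pin5 above 30 N or contact force between any of probe, the fingers and pin6 above 30 N).
It fails at once if one of the other things on the bench is moved by more than 30 mm (distance of any of pot, jar_amber, jar_clear, brush, spares, plug_tray from where it was at the start of the episode above 0.03 m).
It also fails if it takes over 69 s, if anything falls off the work surface, if the arm or the gripper's body presses on something with over 40 N, if the wrist force passes 120 N, or if a joint passes its speed limit or range.

## Working session

There is one attempt and no reset: what is moved stays moved. The work goes in short steps, Python scripts to look and compute and a tool call to move; the robot and the scene stay as the last step left them, time stands still between calls to the robot, and variables do not carry over. Pictures are saved under pics/ and viewed, about 8 in all and at most 12, crops included, and the job is handed in when it is done.

Besides the shell and the picture viewer there is one more tool, called after "Request:" in YAML: its name, and indented under it one key for each argument. servo_tool: Moves the arm, as the interface text tells. Its arguments: {"type":"object","properties":{"moves":{"type":"array","items":{"type":"number"}},"newtons":{"type":"number"}},"required":["moves"]}

```bash
mkdir -p pics; ls
python3 - <<'E'
from station import *
import cv2
for n in ("scene","top"):
    im=snapshot(n); cv2.imwrite(f"pics/{n}0.png",im[:,:,::-1])
    for k in ("probe_grip","stand_top","seeder","pin1"):
        try: print(n,k,[( [round(x) for x in d["uv"]],round(d["confidence"],2)) for d in boxes_of(n,k)][:8])
        except Exception as e: print(n,k,e)
a,b=cv2.imread("pics/scene0.png"),cv2.imread("pics/top0.png")
s=state();print(s["time"],s["ee_rot"],s["tcp_pos"],s["wrist_force"])
for n in ("scene","top","wrist"): print(n,camera_model(n))
E
```

```text
pics
scene probe_grip [([152, 272], 0.87), ([143, 317], 0.87), ([173, 260], 0.83), ([124, 298], 0.58), ([178, 289], 0.52)]
scene stand_top [([182, 308], 0.86)]
scene seeder [([364, 300], 0.73)]
scene pin1 [([408, 185], 0.67), ([164, 360], 0.64), ([259, 238], 0.61), ([287, 262], 0.58), ([339, 231], 0.53), ([314, 213], 0.5), ([287, 225], 0.47), ([315, 247], 0.43)]
top probe_grip [([376, 232], 0.62), ([422, 192], 0.54), ([421, 216], 0.48)]
top stand_top [([385, 202], 0.74)]
top seeder [([281, 117], 0.97)]
top pin1 [([248, 163], 0.62), ([301, 204], 0.57), ([243, 202], 0.5), ([273, 199], 0.4)]
0.5 [ 2.16724484e-05  8.40548901e-01  5.41735677e-01 -2.80735895e-05] [0.22714852 0.50085986 0.23873441] [-0.51794153  0.26557318 -0.55838445]
scene {'fx': 428.5362302919781, 'fy': 428.5362302919781, 'cx': 280.1042220579316, 'cy': 214.45865245041347, 'R': array([[ 0.67094089,  0.74147442,  0.00734911],
       [ 0.47051466, -0.41805449, -0.77707555],
       [-0.57310931,  0.52482962, -0.62936443]]), 't': array([-0.33637349, -0.14328979,  1.53371049])}
top {'fx': 412.5374592028588, 'fy': 412.5374592028588, 'cx': 274.1981389585355, 'cy': 206.5526451849795, 'R': array([[-0.01196054, -0.99990711,  0.00653544],
       [-0.99187461,  0.01103608, -0.12673972],
       [ 0.12665582, -0.00799821, -0.99191448]]), 't': array([0.02762174, 0.50266851, 1.299645  ])}
wrist {'fx': 365.4272557671037, 'fy': 365.4272557671037, 'cx': 283.9266584512089, 'cy': 208.73716375117544, 'R': array([[ 4.12130289e-01,  9.11124918e-01, -9.45093426e-05],
       [ 8.78474746e-01, -3.97334071e-01,  2.65344599e-01],
       [ 2.41724524e-01, -1.09439570e-01, -9.64153637e-01]]), 't': array([-0.54919685, -0.03833354,  0.3882688 ])}
```

View pics/scene0.png

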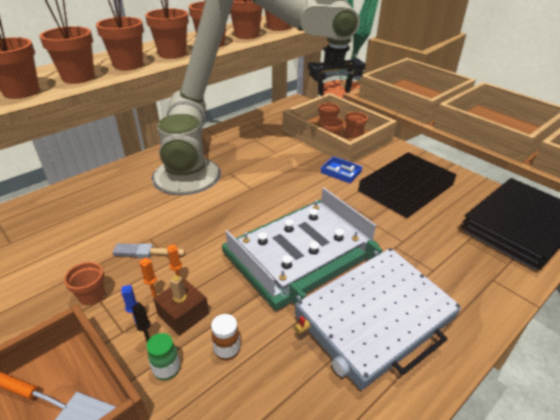

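View pics/top0.png

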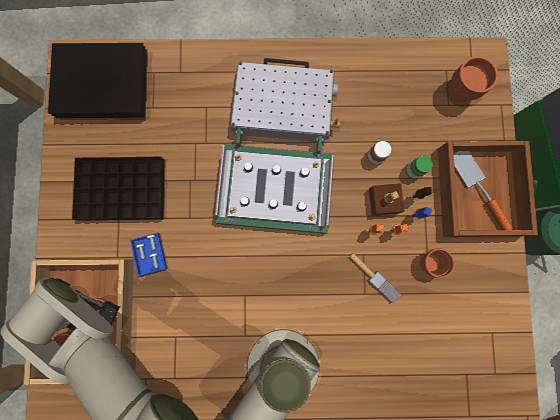

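The scene picture shows the natural-wood handle in the brown stand at about (178,289), or (391,197) in top. The look-alikes are orange at (147,270) and (173,257), blue at (129,298) and black at (140,317). The pins are at top (248–304,170) and (244–302,204). Next I'll confirm the handle in a crop and triangulate.

```bash
cat > h.py <<'E'
from station import *
import numpy as np, cv2
from scipy.optimize import least_squares
def ray(cam,uv):
    m=cam if isinstance(cam,dict) else camera_model(cam)
    d=np.array([(uv[0]-m["cx"])/m["fx"],(uv[1]-m["cy"])/m["fy"],1.])
    R=np.array(m["R"]); return -R.T@np.array(m["t"]), R.T@d
def at_z(cam,uv,z):
    o,d=ray(cam,uv); return o+d*(z-o[2])/d[2]
def tri(obs):
    A=0;b=0
    for cam,uv in obs:
        o,d=ray(cam,uv); d=d/np.linalg.norm(d); P=np.eye(3)-np.outer(d,d); A=A+P; b=b+P@o
    X=np.linalg.solve(A,b)
    return X,[np.linalg.norm(np.cross(X-ray(c,u)[0],ray(c,u)[1]/np.linalg.norm(ray(c,u)[1]))) for c,u in obs]
def proj(cam,X):
    m=cam if isinstance(cam,dict) else camera_model(cam)
    p=np.array(m["R"])@X+m["t"]; return np.array([m["fx"]*p[0]/p[2]+m["cx"],m["fy"]*p[1]/p[2]+m["cy"]])
E
python3 - <<'E'
from h import *
a=cv2.imread("pics/scene0.png")[225:385,100:260]; b=cv2.imread("pics/top0.png")[140:240,340:440]
cv2.imwrite("pics/crop1.png",np.hstack([cv2.resize(a,(480,480),interpolation=2),cv2.resize(b,(300,480),interpolation=2)*0+0 if 0 else cv2.resize(b,(310,310),interpolation=2).__class__(shape=(480,0,3),dtype=np.uint8)]) if 0 else np.hstack([cv2.resize(a,(400,400),interpolation=2),cv2.resize(b,(400,400),interpolation=2)]))
print(tri([("scene",(179,288)),("top",(391,197))]))
print("stand",at_z("top",(385,202),.05))
for uv in [(248,167),(276,170),(304,173),(244,201),(273,204),(302,207)]: print(at_z("top",uv,.083).round(3))
E
```

```text
(array([ 0.52149479, -0.33843544,  0.09286832]), [np.float64(0.0010728176861216), np.float64(0.0010728176861213303)])
stand [ 0.51136121 -0.33205326  0.05      ]
[0.623 0.103 0.083]
[0.612 0.015 0.083]
[ 0.601 -0.073  0.083]
[0.515 0.116 0.083]
[0.504 0.026 0.083]
[ 0.494 -0.064  0.083]
```

View pics/crop1.png

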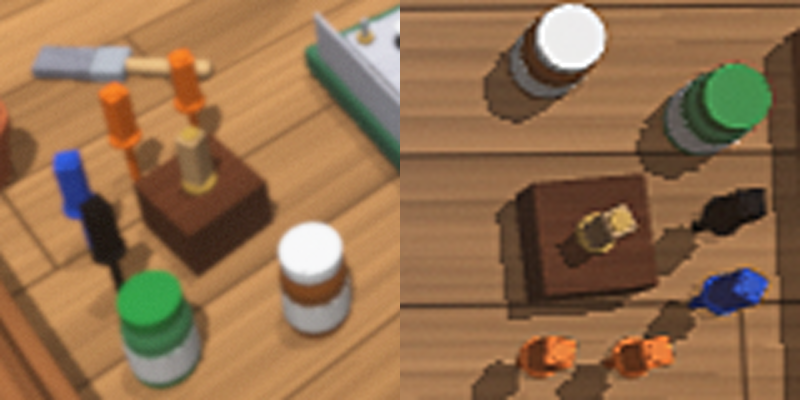

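The crop confirms it: only the natural-wood handle stands in the block, with the collar near scene (180,299). Now I'll bring the wrist camera over it.

```bash
cat >> h.py <<'E'
from scipy.spatial.transform import Rotation as Ro
def RT():
    s=state(); q=s["ee_rot"]; return Ro.from_quat([q[1],q[2],q[3],q[0]]).as_matrix(), np.array(s["tcp_pos"]), s
def units(target):
    R,p,s=RT(); return (R.T@(np.array(target)-p)/0.02).round(2)
def yaw():
    R,p,s=RT(); return np.degrees(np.arctan2(R[1,0],R[0,0]))
E
python3 - <<'E'
from h import *
print(tri([("scene",(177.6,278.5)),("top",(395.7,195))]), tri([("scene",(179.5,299)),("top",(389.5,198))]))
R,p,s=RT(); m=camera_model("wrist"); c=-m["R"].T@m["t"]; print("cam in tool",R.T@(c-p), "axis in tool",R.T@m["R"][2])
print(R.round(3),units([0.47,-.33,.26]))
for t in ([.52,-.338,.0],):print(proj("wrist",np.array(t)))
E
```

```text
(array([ 0.52340755, -0.34035313,  0.12828712]), [np.float64(0.0034576980125932202), np.float64(0.0034576980125932627)]) (array([ 0.52326772, -0.34352534,  0.05924394]), [np.float64(0.000970332196662202), np.float64(0.0009703321966623349)])
cam in tool [-0.00080468 -0.06660512 -0.1457364 ] axis in tool [2.43444184e-04 2.65338757e-01 9.64155218e-01]
[[ 0.413  0.911 -0.   ]
 [ 0.911 -0.413 -0.   ]
 [-0.     0.    -1.   ]] [-32.82  28.22  -1.06]
[-142.44969437  575.36897965]
```

Request:
servo_tool:
  moves: [-0.9, 0.81, -0.09, 0, 0, 0, -0.2, -0.9, 0.81, -0.09, 0, 0, 0, -0.2, -0.9, 0.81, -0.09, 0, 0, 0, -0.2, -0.9, 0.81, -0.09, 0, 0, 0, -0.2, -0.9, 0.81, -0.09, 0, 0, 0, -0.2, -0.9, 0.81, -0.09, 0, 0, 0, -0.2, -0.9, 0.81, -0.09, 0, 0, 0, -0.2, -0.9, 0.81, -0.09, 0, 0, 0, -0.2, -0.9, 0.81, -0.09, 0, 0, 0, -0.2, -0.9, 0.81, -0.09, 0, 0, 0, -0.2, -0.9, 0.81, -0.09, 0, 0, 0, -0.2, -0.9, 0.81, -0.09, 0, 0, 0, -0.2]

```text
time: 1.5
tcp_pos: [0.3151, 0.2228, 0.2606]
ee_rot: [0.0, 0.841, 0.542, 0.0]
wrist_force: [0.1, 0.1, 0.7]
opening: 0.035
```

Request:
servo_tool:
  moves: [-0.9, 0.81, 0, 0, 0, 0, -0.2, -0.9, 0.81, 0, 0, 0, 0, -0.2, -0.9, 0.81, 0, 0, 0, 0, -0.2, -0.9, 0.81, 0, 0, 0, 0, -0.2, -0.9, 0.81, 0, 0, 0, 0, -0.2, -0.9, 0.81, 0, 0, 0, 0, -0.2, -0.9, 0.81, 0, 0, 0, 0, -0.2, -0.9, 0.81, 0, 0, 0, 0, -0.2, -0.9, 0.81, 0, 0, 0, 0, -0.2, -0.9, 0.81, 0, 0, 0, 0, -0.2, -0.9, 0.81, 0, 0, 0, 0, -0.2, -0.9, 0.81, 0, 0, 0, 0, -0.2]

```text
time: 2.5
tcp_pos: [0.4029, -0.0544, 0.2605]
ee_rot: [0.0, 0.841, 0.542, 0.0]
wrist_force: [0.7, 0.3, 0.7]
opening: 0.0354
```

Request:
servo_tool:
  moves: [-0.9, 0.81, 0, 0, 0, 0, -0.2, -0.9, 0.81, 0, 0, 0, 0, -0.2, -0.9, 0.81, 0, 0, 0, 0, -0.2, -0.9, 0.81, 0, 0, 0, 0, -0.2, -0.9, 0.81, 0, 0, 0, 0, -0.2, -0.9, 0.81, 0, 0, 0, 0, -0.2, -0.9, 0.81, 0, 0, 0, 0, -0.2, -0.9, 0.81, 0, 0, 0, 0, -0.2, 0, 0, 0, 0, 0, -1, -0.2, 0, 0, 0, 0, 0, -1, -0.2, 0, 0, 0, 0, 0, -1, -0.2, 0, 0, 0, 0, 0, -1, -0.2]

```text
time: 3.5
tcp_pos: [0.4614, -0.238, 0.2603]
ee_rot: [-0.0, 0.732, 0.681, -0.0]
wrist_force: [-0.6, 0.4, 0.6]
opening: 0.0354
```

Run:
```python
from h import *
print(yaw(), units([.49,-.335,.26]),state()["qpos"])
m=camera_model("wrist"); im=snapshot("wrist"); cv2.imwrite("pics/w1.png",im[:,:,::-1]); print([(d["uv"],d["confidence"]) for d in boxes_of("wrist","probe_grip")])
import pickle; pickle.dump(m,open("w1.pkl","wb"))
```

```text
85.83460967212852 [-4.73  1.78  0.01] [-7.04571656e-01  3.11055422e-01  1.34089801e+00  1.77804009e-05
  1.48980510e+00 -2.20266965e+00]
[([97.6, 256.2], 0.95), ([181.8, 251.1], 0.8), ([63.3, 215.6], 0.71), ([217.9, 149.6], 0.69), ([132.7, 158.5], 0.6)]
```

Request:
servo_tool:
  moves: [-0.8, 0.13, 0, 0, 0, 0, -0.2, -0.8, 0.13, 0, 0, 0, 0, -0.2, -0.8, 0.13, 0, 0, 0, 0, -0.2, -0.8, 0.13, 0, 0, 0, 0, -0.2, -0.8, 0.13, 0, 0, 0, 0, -0.2, -0.8, 0.13, 0, 0, 0, 0, -0.2, 0, 0, 0, 0, 0, 0, -0.2]

```text
time: 4.18
tcp_pos: [0.4693, -0.3384, 0.2596]
ee_rot: [0.0, 0.735, 0.678, -0.0]
wrist_force: [-0.5, 0.4, -1.0]
opening: 0.035
```

Run:
```python
from h import *
m=camera_model("wrist"); im=snapshot("wrist"); cv2.imwrite("pics/w2.png",im[:,:,::-1]); print([(d["uv"],d["confidence"]) for d in boxes_of("wrist","probe_grip")])
import pickle; pickle.dump(m,open("w2.pkl","wb"))
a=cv2.imread("pics/w1.png");b=cv2.imread("pics/w2.png")
print(yaw(),RT()[1])
P=np.array([.523,-.342,.128]);print(proj(pickle.load(open("w1.pkl","rb")),P),proj(m,P))
cv2.imwrite("pics/w12.png",np.hstack([cv2.resize(a,(400,300)),cv2.resize(b,(400,300))]))
```

```text
[([335.1, 131.8], 0.97), ([286.8, 245.4], 0.95), ([174.2, 200.7], 0.91), ([247.2, 137.8], 0.77), ([187.5, 259.6], 0.67)]
85.46570988425577 [ 0.46932029 -0.33566551  0.25985652]
[165.98634673 277.59359464] [286.37030877 261.13585953]
```

View pics/w2.png

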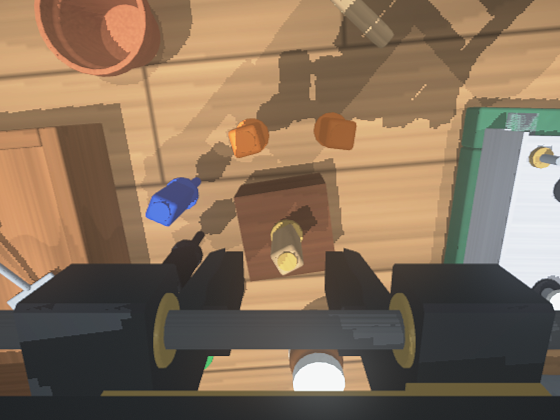

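Run:
```python
from h import *
import pickle
m=pickle.load(open("w2.pkl","rb"));m1=pickle.load(open("w1.pkl","rb"))
b=cv2.imread("pics/w2.png")[170:290,225:345];a=cv2.imread("pics/w1.png")[170:320,90:240]
cv2.imwrite("pics/crop2.png",np.hstack([cv2.resize(b,(480,480),interpolation=2),cv2.resize(a,(310,310),interpolation=2).copy() if 0 else cv2.resize(a,(320,480),interpolation=2)[:, :]]))
X=at_z(m,(287,261.5),.128);print(X)
for z in(.062,.068,.128):print(z,proj(m,np.array([.523,-.342,z])))
```

```text
[ 0.52336234 -0.34151085  0.128     ]
0.062 [285.99388059 234.34833807]
0.068 [286.02255922 236.38917764]
0.128 [286.37030877 261.13585953]
```

View pics/crop2.png

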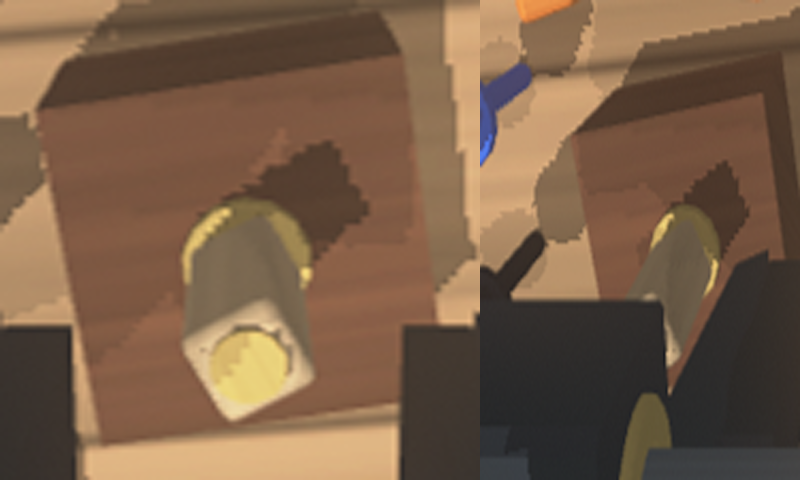

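The crop shows the handle top centred at (287,260), turned about −31.5° (or +58.5°) from the tool x, and the collar centred at (287,236). Both agree with the triangulated point (0.523,−0.342) and a top at 0.128. I'll turn +58.5°, since it leaves joint 6 more room.

Request:
servo_tool:
  moves: [0, 0, 0, 0, 0, 0.975, 0, 0, 0, 0, 0, 0, 0.975, 0, 0, 0, 0, 0, 0, 0.975, 0, 0, 0, 0, 0, 0, 0.975, 0, 0, 0, 0, 0, 0, 0.975, 0, 0, 0, 0, 0, 0, 0.975, 0, 0, 0, 0, 0, 0, 0.975, 0, 0, 0, 0, 0, 0, 0.975, 0, 0, 0, 0, 0, 0, 0.975, 0, 0, 0, 0, 0, 0, 0.975, 0, 0, 0, 0, 0, 0, 0.975, 0, 0, 0, 0, 0, 0, 0.975, 0]

```text
time: 5.28
tcp_pos: [0.4696, -0.3341, 0.2606]
ee_rot: [0.0, 0.973, 0.232, 0.0]
wrist_force: [-0.1, 0.1, -0.0]
opening: 0.0445
```

Request:
servo_tool:
  moves: [0, 0, 0, 0, 0, 0, 0, 0, 0, 0, 0, 0, 0, 0]

```text
time: 5.45
tcp_pos: [0.4696, -0.3343, 0.2605]
ee_rot: [0.0, 0.972, 0.236, 0.0]
wrist_force: [0.6, 0.1, -0.2]
opening: 0.0439
```

Run:
```python
from h import *
print(yaw(),RT()[1],units([.5228,-.342,.083]),state()["qpos"][5])
```

```text
27.24951510212059 [ 0.46957165 -0.33429901  0.26049648] [2.19 1.56 8.88] -1.299573504512614
```

Next I'll move above the probe (TCP at about 0.16) and check before going down.

Request:
servo_tool:
  moves: [0.73, 0.52, 0.8, 0, 0, 0, 0, 0.73, 0.52, 0.8, 0, 0, 0, 0, 0.73, 0.52, 0.8, 0, 0, 0, 0, 0, 0, 0.9, 0, 0, 0, 0, 0, 0, 0.9, 0, 0, 0, 0, 0, 0, 0.4, 0, 0, 0, 0, 0, 0, 0, 0, 0, 0, 0]

```text
time: 6.03
tcp_pos: [0.5222, -0.3419, 0.1666]
ee_rot: [-0.002, 0.972, 0.235, -0.001]
wrist_force: [-0.6, -0.4, -0.6]
opening: 0.044
```

Run:
```python
from h import *
print(yaw(),RT()[1],units([.5228,-.342,.083]))
im=snapshot("wrist"); P=np.array([.5228,-.342,.128]);print(proj("wrist",P))
cv2.imwrite("pics/w3.png",im[:,:,::-1])
```

```text
27.19207672106926 [ 0.52220926 -0.34194278  0.16662879] [0.03 0.03 4.18]
[284.03800136 235.62405424]
```

View pics/w3.png

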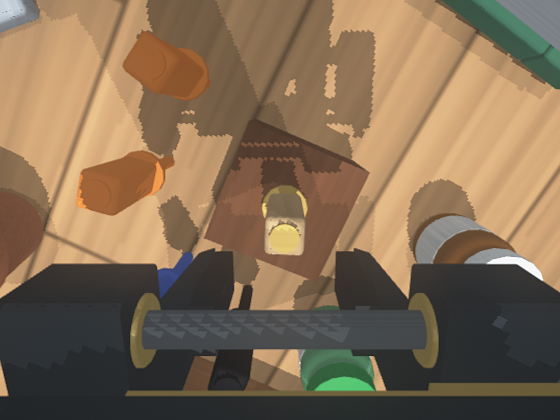

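The handle is square to the jaws, with its top at (284,238) against a predicted (284,236). I'll go down and grip.

Request:
servo_tool:
  moves: [0.05, 0.1, 0.8, 0, 0, 0, 0, 0, 0, 0.8, 0, 0, 0, 0, 0, 0, 0.8, 0, 0, 0, 0, 0, 0, 0.8, 0, 0, 0, 0, 0, 0, 0.6, 0, 0, 0, 0, 0, 0, 0.38, 0, 0, 0, 0, 0, 0, 0, 0, 0, 0, 0]

```text
time: 6.67
tcp_pos: [0.5244, -0.3438, 0.0844]
ee_rot: [-0.0, 0.972, 0.234, -0.0]
wrist_force: [-0.2, 0.5, -0.1]
opening: 0.0444
```

Request:
servo_tool:
  moves: [0, 0, 0, 0, 0, 0, -1, 0, 0, 0, 0, 0, 0, -1, 0, 0, 0, 0, 0, 0, -1, 0, 0, 0, 0, 0, 0, -1, 0, 0, 0, 0, 0, 0, -1]
  newtons: 45

```text
time: 7.08
tcp_pos: [0.5248, -0.3442, 0.0857]
ee_rot: [0.001, 0.972, 0.234, 0.0]
wrist_force: [-0.3, -0.7, 3.8]
opening: 0.0216
```

Request:
servo_tool:
  moves: [0, 0, -0.4, 0, 0, 0, -1, 0, 0, -0.7, 0, 0, 0, -1, 0, 0, -0.8, 0, 0, 0, -1, 0, 0, -0.8, 0, 0, 0, -1, 0, 0, -0.8, 0, 0, 0, -1, 0, 0, -0.8, 0, 0, 0, -1, 0, 0, -0.8, 0, 0, 0, -1, 0, 0, -0.8, 0, 0, 0, -1, 0, 0, -0.8, 0, 0, 0, -1, 0, 0, -0.3, 0, 0, 0, -1, 0, 0, 0, 0, 0, 0, -1]

```text
time: 8.0
tcp_pos: [0.5248, -0.344, 0.2263]
ee_rot: [0.001, 0.972, 0.234, 0.001]
wrist_force: [0.7, 0.0, -1.7]
opening: 0.0216
```

Run:
```python
from h import *
R,p,s=RT();print(yaw(),p,R.round(4),s["wrist_force"],s["opening"],s["qpos"])
im=snapshot("scene");cv2.imwrite("pics/s4.png",im[:,:,::-1]);t=snapshot("top");cv2.imwrite("pics/t4.png",t[:,:,::-1])
cv2.imwrite("pics/c4.png",np.hstack([cv2.resize(im[180:330,130:380,::-1],(800,480),interpolation=2)]))
# pins subpixel in both pre-views, by white blobs near predictions
for n,f in (("top","top0"),("scene","scene0")):
    g=cv2.imread(f"pics/{f}.png")
    for q in [(.623,.103),(.612,.015),(.601,-.073),(.515,.116),(.504,.026),(.494,-.064)]:
        uv=proj(n,np.array([*q,.083])); print(n,q,uv.round(1))
```

```text
27.106122610773042 [ 0.52479588 -0.3440492   0.22632839] [[ 8.902e-01  4.556e-01  1.900e-03]
 [ 4.556e-01 -8.902e-01 -1.800e-03]
 [ 9.000e-04  2.500e-03 -1.000e+00]] [ 0.65952138  0.01873191 -1.67624467] 0.02155024838433363 [-7.68650799e-01  5.26203266e-01  1.08804154e+00  2.99415872e-06
  1.52468972e+00 -1.24174094e+00]
top (0.623, 0.103) [248.  166.9]
top (0.612, 0.015) [276.1 170. ]
top (0.601, -0.073) [304.2 173.2]
top (0.515, 0.116) [243.9 201. ]
top (0.504, 0.026) [273.  204.1]
top (0.494, -0.064) [302. 207.]
scene (0.623, 0.103) [337.8 229.8]
scene (0.612, 0.015) [312.5 242.3]
scene (0.601, -0.073) [285.3 255.6]
scene (0.515, 0.116) [313.  209.7]
scene (0.504, 0.026) [287.8 221. ]
scene (0.494, -0.064) [261.1 233.4]
```

View pics/c4.png

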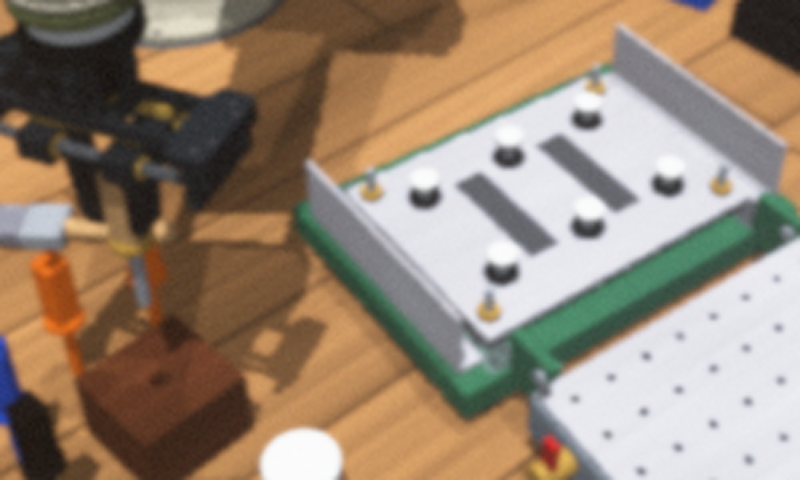

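The probe is out of its stand and hangs straight; the empty hole is at crop (158,378). The six heads are visible at crop (425,182), (510,137), (588,102), (502,253), (589,210) and (669,168). Next I'll locate the pins with white-blob centroids and a pose fit.

Run:
```python
from h import *
guess=[(.623,.103),(.612,.015),(.601,-.073),(.515,.116),(.504,.026),(.494,-.064)]
obs={}
for n,f in (("top","t4"),("scene","s4")):
    g=cv2.imread(f"pics/{f}.png").astype(float).min(2); obs[n]=[]
    for q in guess:
        u,v=proj(n,np.array([*q,.083]))
        if n=="scene": u,v=u+1.5,v+3
        u0,v0=int(u)-8,int(v)-8; w=g[v0:v0+17,u0:u0+17]
        k=(w>.5*(np.median(w)+w.max())).astype(np.uint8)
        nn,lab,st,ce=cv2.connectedComponentsWithStats(k)
        i=1+np.argmax(st[1:,4]); obs[n].append(ce[i]+[u0,v0]); print(n,q,obs[n][-1].round(1),st[i],np.median(w),w.max())
def res(p,full=False):
    c,s=np.cos(p[2]),np.sin(p[2]); r=[]
    P=[np.array([p[0]+c*x-s*y,p[1]+s*x+c*y,p[3]]) for x in(55e-3,-55e-3) for y in(.09,0,-.09)]
    for n in obs:
        for X,o in zip(P,obs[n]): r.append(proj(n,X)-o)
    return P if full else np.ravel(r)
b=least_squares(res,[.558,.02,.12,.083],loss="soft_l1");print(b.x,b.fun.reshape(-1,2).round(1));print(np.round(res(b.x,True),4))
t=cv2.imread("pics/t4.png")[130:240,205:345];cv2.imwrite("pics/c5.png",cv2.resize(t,(700,550),interpolation=2))
```

```text
top (0.623, 0.103) [247.6 165.6] [ 6  5  7  6 33] 194.0 255.0
top (0.612, 0.015) [276.3 168.2] [ 5  3  7  7 36] 198.0 255.0
top (0.601, -0.073) [304.7 170.8] [ 6  3  7  7 36] 199.0 255.0
top (0.515, 0.116) [244.3 200.1] [ 6  5  7  7 37] 196.0 255.0
top (0.504, 0.026) [272.8 202.6] [ 6  4  7  6 34] 200.0 255.0
top (0.494, -0.064) [302.7 204.1] [ 6  3  7  6 23] 149.0 255.0
scene (0.623, 0.103) [339. 231.] [ 4  5  9  5 37] 228.0 251.0
scene (0.612, 0.015) [313.2 244.1] [ 4  4 10  7 45] 219.0 251.0
scene (0.601, -0.073) [286.6 258.1] [ 4  5 10  7 48] 225.0 251.0
scene (0.515, 0.116) [312.7 210.9] [ 2  4 11  6 39] 212.0 251.0
scene (0.504, 0.026) [288.6 221.3] [ 4  3  8  6 35] 227.0 251.0
scene (0.494, -0.064) [262.  234.8] [ 4  5  9  5 37] 227.0 251.0
[ 0.56334638  0.01922919 -0.09785312  0.08209164] [[ 0.3  0.1]
 [ 0.1 -0.1]
 [ 0.3 -0.1]
 [ 0.3  0.1]
 [ 0.6  0.1]
 [-0.4  1.1]
 [-0.1 -0.3]
 [ 0.6 -0.2]
 [ 0.2 -0. ]
 [ 0.5 -0.3]
 [-0.   1. ]
 [ 0.2  0. ]]
[[ 0.6269  0.1034  0.0821]
 [ 0.6181  0.0139  0.0821]
 [ 0.6093 -0.0757  0.0821]
 [ 0.5174  0.1142  0.0821]
 [ 0.5086  0.0246  0.0821]
 [ 0.4998 -0.065   0.0821]]
```

View pics/c5.png

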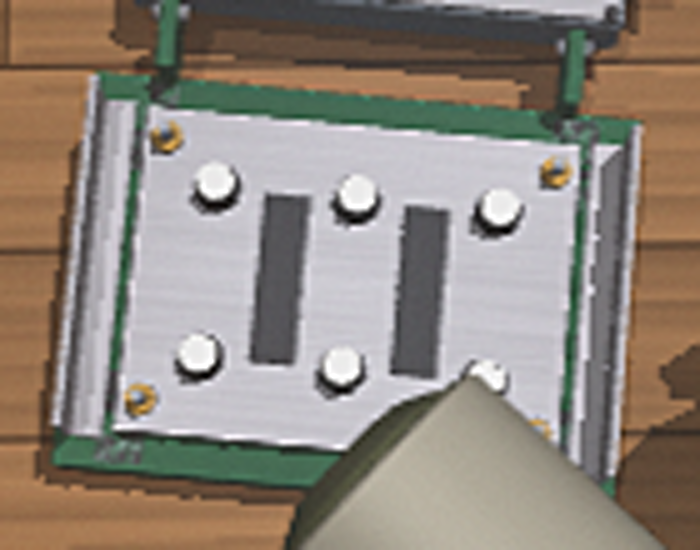

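The pose fit is good to about 0.5 px, with the plane near 0.082 and seeder yaw near −0.098. In the scene view the pin at (0.509,0.025) looks about 1 px high, so it is the candidate. I'll feel the pin at (0.500,−0.065) first, as the reference.

Request:
servo_tool:
  moves: [0.35, -0.87, 0, 0, 0, 0, -1, 0.35, -0.87, 0, 0, 0, 0, -1, 0.35, -0.87, 0, 0, 0, 0, -1, 0.35, -0.87, 0, 0, 0, 0, -1, 0.35, -0.87, 0, 0, 0, 0, -1, 0.35, -0.87, 0, 0, 0, 0, -1, 0.35, -0.87, 0, 0, 0, 0, -1, 0.35, -0.87, 0, 0, 0, 0, -1, 0.35, -0.87, 0, 0, 0, 0, -1, 0.35, -0.87, 0, 0, 0, 0, -1, 0.35, -0.87, 0, 0, 0, 0, -1, 0.35, -0.87, 0, 0, 0, 0, -1]
  newtons: 60

```text
time: 9.1
tcp_pos: [0.5036, -0.1186, 0.2236]
ee_rot: [-0.001, 0.972, 0.234, -0.001]
wrist_force: [0.6, 0.5, -1.6]
opening: 0.0215
```

Request:
servo_tool:
  moves: [0.35, -0.87, 0, 0, 0, 0, -1, 0.35, -0.87, 0, 0, 0, 0, -1, 0.35, -0.87, 0, 0, 0, 0, -1, 0, 0, 0.5, 0, 0, 0, -1, 0, 0, 0.6, 0, 0, 0, -1, 0, 0, 0.6, 0, 0, 0, -1, 0, 0, 0.5, 0, 0, 0, -1, 0, 0, 0, 0, 0, 0, -1, 0, 0, 0, 0, 0, 0, -1]

```text
time: 9.85
tcp_pos: [0.4987, -0.0635, 0.18]
ee_rot: [-0.001, 0.972, 0.234, -0.001]
wrist_force: [1.0, -0.5, -1.3]
opening: 0.0216
```

Run:
```python
from h import *
for i in range(5):
    R,p,s=RT();print(p.round(5),s["wrist_force"].round(2) if hasattr(s["wrist_force"],"round") else s["wrist_force"],s["time"])
    snapshot("top")
print(units([.4998+.001,-.065-.001,.182]), R[:,2])
```

```text
[ 0.49869 -0.06354  0.17999] [ 1.02 -0.52 -1.33] 9.85
[ 0.49905 -0.0637   0.18063] [-0.65 -0.39 -0.77] 9.9
[ 0.49923 -0.06376  0.18101] [-0.53 -0.55 -1.42] 9.95
[ 0.4993  -0.06378  0.18113] [ 0.49 -0.67 -0.73] 10.0
[ 0.49931 -0.0638   0.18123] [ 0.    0.55 -1.51] 10.05
[ 0.02  0.13 -0.04] [ 8.50232384e-04 -3.32911169e-04 -9.99999583e-01]
```

Request:
servo_tool:
  moves: [0, 0.1, 0.05, 0, 0, 0, -1, 0, 0, 0.05, 0, 0, 0, -1, 0, 0, 0.05, 0, 0, 0, -1, 0, 0, 0.05, 0, 0, 0, -1, 0, 0, 0, 0, 0, 0, -1, 0, 0, 0, 0, 0, 0, -1]

```text
time: 10.6
tcp_pos: [0.5, -0.0655, 0.1767]
ee_rot: [-0.0, 0.972, 0.234, -0.0]
wrist_force: [0.4, -0.4, -1.0]
opening: 0.0218
```

Request:
servo_tool:
  moves: [0, 0, 0.05, 0, 0, 0, -1, 0, 0, 0, 0, 0, 0, -1, 0, 0, 0, 0, 0, 0, -1]

```text
time: 10.85
tcp_pos: [0.5, -0.0655, 0.1757]
ee_rot: [-0.0, 0.972, 0.234, -0.0]
wrist_force: [0.0, 0.3, -0.4]
opening: 0.0218
```

Request:
servo_tool:
  moves: [0, 0, 0.05, 0, 0, 0, -1, 0, 0, 0, 0, 0, 0, -1, 0, 0, 0, 0, 0, 0, -1]

```text
time: 11.1
tcp_pos: [0.5, -0.0655, 0.1747]
ee_rot: [-0.0, 0.972, 0.234, -0.0]
wrist_force: [-0.2, -1.1, -1.8]
opening: 0.0218
```

Request:
servo_tool:
  moves: [0, 0, 0.05, 0, 0, 0, -1, 0, 0, 0, 0, 0, 0, -1]

```text
time: 11.27
tcp_pos: [0.5, -0.0654, 0.1736]
ee_rot: [-0.0, 0.972, 0.234, -0.0]
wrist_force: [-0.2, 0.4, -1.0]
opening: 0.0214
```

Request:
servo_tool:
  moves: [0, 0, 0.05, 0, 0, 0, -1, 0, 0, 0, 0, 0, 0, -1]

```text
time: 11.43
tcp_pos: [0.5, -0.0655, 0.1726]
ee_rot: [-0.0, 0.972, 0.234, -0.0]
wrist_force: [0.1, 0.2, -1.4]
opening: 0.0219
```

Request:
servo_tool:
  moves: [0, 0, 0.05, 0, 0, 0, -1, 0, 0, 0, 0, 0, 0, -1]

```text
time: 11.6
tcp_pos: [0.5, -0.0655, 0.1716]
ee_rot: [-0.0, 0.972, 0.234, -0.0]
wrist_force: [0.1, -0.7, -1.8]
opening: 0.0213
```

Request:
servo_tool:
  moves: [0, 0, 0.05, 0, 0, 0, -1, 0, 0, 0, 0, 0, 0, -1]

```text
time: 11.77
tcp_pos: [0.5, -0.0655, 0.1706]
ee_rot: [-0.0, 0.972, 0.234, -0.0]
wrist_force: [-0.6, 0.6, -1.5]
opening: 0.0219
```

Request:
servo_tool:
  moves: [0, 0, 0.05, 0, 0, 0, -1, 0, 0, 0, 0, 0, 0, -1]

```text
time: 11.93
tcp_pos: [0.5, -0.0655, 0.1696]
ee_rot: [-0.0, 0.972, 0.234, -0.0]
wrist_force: [0.8, 0.0, -2.0]
opening: 0.0219
```

Request:
servo_tool:
  moves: [0, 0, 0.04, 0, 0, 0, -1, 0, 0, 0, 0, 0, 0, -1]

```text
time: 12.1
tcp_pos: [0.5, -0.0655, 0.1688]
ee_rot: [-0.0, 0.972, 0.234, -0.0]
wrist_force: [-0.2, 0.8, -2.4]
opening: 0.0216
```

Request:
servo_tool:
  moves: [0, 0, 0.04, 0, 0, 0, -1, 0, 0, 0, 0, 0, 0, -1]

```text
time: 12.27
tcp_pos: [0.5, -0.0655, 0.168]
ee_rot: [-0.0, 0.972, 0.234, -0.0]
wrist_force: [0.1, -0.4, -2.0]
opening: 0.0217
```

Request:
servo_tool:
  moves: [0, 0, 0.04, 0, 0, 0, -1, 0, 0, 0, 0, 0, 0, -1]

```text
time: 12.43
tcp_pos: [0.5, -0.0655, 0.1672]
ee_rot: [-0.0, 0.972, 0.234, -0.0]
wrist_force: [-0.7, 0.5, -1.9]
opening: 0.0218
```

Request:
servo_tool:
  moves: [0, 0, 0.04, 0, 0, 0, -1, 0, 0, 0, 0, 0, 0, -1]

```text
time: 12.6
tcp_pos: [0.5, -0.0655, 0.1664]
ee_rot: [-0.0, 0.972, 0.234, -0.0]
wrist_force: [0.4, 1.0, -1.9]
opening: 0.0216
```

Request:
servo_tool:
  moves: [0, 0, 0.04, 0, 0, 0, -1, 0, 0, 0, 0, 0, 0, -1]

```text
time: 12.77
tcp_pos: [0.5, -0.0655, 0.1656]
ee_rot: [-0.0, 0.972, 0.234, -0.0]
wrist_force: [0.3, -0.1, -1.8]
opening: 0.0219
```

Request:
servo_tool:
  moves: [0, 0, 0.03, 0, 0, 0, -1, 0, 0, 0, 0, 0, 0, -1]

```text
time: 12.93
tcp_pos: [0.5001, -0.0655, 0.1653]
ee_rot: [0.0, 0.972, 0.234, 0.0]
wrist_force: [-0.1, 0.2, -0.4]
opening: 0.0215
```

Request:
servo_tool:
  moves: [0, 0, 0.03, 0, 0, 0, -1, 0, 0, 0, 0, 0, 0, -1]

```text
time: 13.1
tcp_pos: [0.5002, -0.0656, 0.1652]
ee_rot: [0.0, 0.972, 0.234, 0.0]
wrist_force: [-1.2, 0.1, 5.1]
opening: 0.021
```

Contact is at TCP z 0.1653 with about 7 N. Next I'll feel the candidate pin at (0.5086,0.0246).

Request:
servo_tool:
  moves: [0, 0, -0.5, 0, 0, 0, -1, 0.48, -0.76, 0, 0, 0, 0, -1, 0.49, -0.76, 0, 0, 0, 0, -1, 0.49, -0.76, 0, 0, 0, 0, -1, 0.49, -0.76, 0, 0, 0, 0, -1, 0.48, -0.75, 0, 0, 0, 0, -1, 0, 0, 0, 0, 0, 0, -1, 0, 0, 0, 0, 0, 0, -1, 0, 0, 0.06, 0, 0, 0, -1, 0, 0, 0.06, 0, 0, 0, -1, 0, 0, 0, 0, 0, 0, -1, 0, 0, 0, 0, 0, 0, -1]

```text
time: 14.1
tcp_pos: [0.5087, 0.0235, 0.172]
ee_rot: [-0.0, 0.972, 0.234, -0.0]
wrist_force: [-0.4, -0.6, -1.8]
opening: 0.0216
```

Request:
servo_tool:
  moves: [0, 0, 0.04, 0, 0, 0, -1, 0, 0, 0, 0, 0, 0, -1]

```text
time: 14.27
tcp_pos: [0.5087, 0.0239, 0.1712]
ee_rot: [-0.0, 0.972, 0.234, -0.0]
wrist_force: [0.2, -0.4, -2.3]
opening: 0.0217
```

Request:
servo_tool:
  moves: [0, 0, 0.04, 0, 0, 0, -1, 0, 0, 0, 0, 0, 0, -1]

```text
time: 14.43
tcp_pos: [0.5087, 0.0241, 0.1704]
ee_rot: [-0.0, 0.972, 0.234, -0.0]
wrist_force: [0.4, 0.3, -1.6]
opening: 0.0216
```

Request:
servo_tool:
  moves: [0, 0, 0.04, 0, 0, 0, -1, 0, 0, 0, 0, 0, 0, -1]

```text
time: 14.6
tcp_pos: [0.5087, 0.0242, 0.1696]
ee_rot: [-0.0, 0.972, 0.234, -0.0]
wrist_force: [0.2, -0.3, -1.3]
opening: 0.0215
```

Request:
servo_tool:
  moves: [0, 0, 0.03, 0, 0, 0, -1, 0, 0, 0, 0, 0, 0, -1]

```text
time: 14.77
tcp_pos: [0.5087, 0.0242, 0.1691]
ee_rot: [-0.0, 0.972, 0.234, -0.0]
wrist_force: [0.4, 0.7, -1.4]
opening: 0.0217
```

Request:
servo_tool:
  moves: [0, 0, 0.03, 0, 0, 0, -1, 0, 0, 0, 0, 0, 0, -1]

```text
time: 14.93
tcp_pos: [0.5088, 0.0241, 0.1686]
ee_rot: [0.0, 0.972, 0.234, 0.0]
wrist_force: [-0.5, -0.7, -0.1]
opening: 0.0215
```

Request:
servo_tool:
  moves: [0, 0, 0.03, 0, 0, 0, -1, 0, 0, 0, 0, 0, 0, -1]

```text
time: 15.1
tcp_pos: [0.5089, 0.0241, 0.1686]
ee_rot: [0.0, 0.972, 0.234, 0.0]
wrist_force: [-0.8, 1.0, 4.6]
opening: 0.0214
```

The contact here is at 0.1686, 3.3 mm above the first pin, so this is the crept one. I'll press it down in small steps until TCP z is about 0.1653.

Request:
servo_tool:
  moves: [0, 0, 0.04, 0, 0, 0, -1, 0, 0, 0, 0, 0, 0, -1, 0, 0, 0, 0, 0, 0, -1]

```text
time: 15.35
tcp_pos: [0.509, 0.0241, 0.1683]
ee_rot: [0.0, 0.972, 0.234, 0.001]
wrist_force: [-3.0, -0.8, 9.5]
opening: 0.0215
```

Request:
servo_tool:
  moves: [0, 0, 0.04, 0, 0, 0, -1, 0, 0, 0, 0, 0, 0, -1, 0, 0, 0, 0, 0, 0, -1]

```text
time: 15.6
tcp_pos: [0.509, 0.0241, 0.1677]
ee_rot: [0.0, 0.972, 0.234, 0.001]
wrist_force: [-3.4, -0.9, 10.5]
opening: 0.0214
```

Request:
servo_tool:
  moves: [0, 0, 0.04, 0, 0, 0, -1, 0, 0, 0, 0, 0, 0, -1, 0, 0, 0, 0, 0, 0, -1]

```text
time: 15.85
tcp_pos: [0.509, 0.0241, 0.1669]
ee_rot: [0.0, 0.972, 0.234, 0.001]
wrist_force: [-2.8, -0.3, 10.3]
opening: 0.0216
```

Request:
servo_tool:
  moves: [0, 0, 0.04, 0, 0, 0, -1, 0, 0, 0, 0, 0, 0, -1, 0, 0, 0, 0, 0, 0, -1]

```text
time: 16.1
tcp_pos: [0.5091, 0.0241, 0.1661]
ee_rot: [0.0, 0.972, 0.234, 0.001]
wrist_force: [-3.5, -0.5, 10.8]
opening: 0.0217
```

Request:
servo_tool:
  moves: [0, 0, 0.03, 0, 0, 0, -1, 0, 0, 0, 0, 0, 0, -1, 0, 0, 0, 0, 0, 0, -1, 0, 0, 0, 0, 0, 0, -1]

```text
time: 16.43
tcp_pos: [0.509, 0.0241, 0.1655]
ee_rot: [0.0, 0.972, 0.234, 0.001]
wrist_force: [-2.7, -0.1, 11.6]
opening: 0.0215
```

TCP is at 0.1655 under load. To make sure the probe didn't slip in the grip, I'll feel another level pin, at (0.517,0.114).

Request:
servo_tool:
  moves: [0, 0, -0.4, 0, 0, 0, -1, 0.48, -0.76, 0, 0, 0, 0, -1, 0.49, -0.76, 0, 0, 0, 0, -1, 0.49, -0.76, 0, 0, 0, 0, -1, 0.49, -0.76, 0, 0, 0, 0, -1, 0.48, -0.75, 0, 0, 0, 0, -1, 0, 0, 0, 0, 0, 0, -1, 0, 0, 0.1, 0, 0, 0, -1, 0, 0, 0.1, 0, 0, 0, -1, 0, 0, 0, 0, 0, 0, -1, 0, 0, 0.04, 0, 0, 0, -1, 0, 0, 0, 0, 0, 0, -1]

```text
time: 17.43
tcp_pos: [0.5175, 0.1132, 0.1672]
ee_rot: [0.0, 0.972, 0.234, -0.0]
wrist_force: [-0.1, 0.7, -1.0]
opening: 0.0214
```

Request:
servo_tool:
  moves: [0, 0, 0.04, 0, 0, 0, -1, 0, 0, 0, 0, 0, 0, -1]

```text
time: 17.6
tcp_pos: [0.5175, 0.1135, 0.1665]
ee_rot: [-0.0, 0.972, 0.234, -0.0]
wrist_force: [-1.0, -0.0, -1.4]
opening: 0.0215
```

Request:
servo_tool:
  moves: [0, 0, 0.04, 0, 0, 0, -1, 0, 0, 0, 0, 0, 0, -1]

```text
time: 17.77
tcp_pos: [0.5174, 0.1137, 0.1656]
ee_rot: [0.0, 0.972, 0.234, -0.0]
wrist_force: [-0.2, -1.5, -1.8]
opening: 0.0217
```

Request:
servo_tool:
  moves: [0, 0, 0.03, 0, 0, 0, -1, 0, 0, 0, 0, 0, 0, -1]

```text
time: 17.93
tcp_pos: [0.5175, 0.1138, 0.165]
ee_rot: [-0.0, 0.972, 0.234, -0.0]
wrist_force: [-0.1, 0.4, -1.5]
opening: 0.0216
```

Request:
servo_tool:
  moves: [0, 0, 0.02, 0, 0, 0, -1, 0, 0, 0, 0, 0, 0, -1, 0, 0, 0, 0, 0, 0, -1]

```text
time: 18.18
tcp_pos: [0.5175, 0.1138, 0.1649]
ee_rot: [0.0, 0.972, 0.234, 0.0]
wrist_force: [-1.1, -1.3, 1.2]
opening: 0.0211
```

Request:
servo_tool:
  moves: [0, 0, -0.3, 0, 0, 0, -1, -0.48, 0.76, 0, 0, 0, 0, -1, -0.49, 0.76, 0, 0, 0, 0, -1, -0.49, 0.76, 0, 0, 0, 0, -1, -0.49, 0.76, 0, 0, 0, 0, -1, -0.48, 0.75, 0, 0, 0, 0, -1, 0, 0, 0, 0, 0, 0, -1, 0, 0, 0.1, 0, 0, 0, -1, 0, 0, 0.08, 0, 0, 0, -1, 0, 0, 0, 0, 0, 0, -1, 0, 0, 0.03, 0, 0, 0, -1, 0, 0, 0, 0, 0, 0, -1]

```text
time: 19.18
tcp_pos: [0.5087, 0.0248, 0.1664]
ee_rot: [-0.0, 0.972, 0.235, -0.0]
wrist_force: [0.2, -0.0, -1.1]
opening: 0.0214
```

Request:
servo_tool:
  moves: [0, 0, 0.03, 0, 0, 0, -1, 0, 0, 0, 0, 0, 0, -1]

```text
time: 19.35
tcp_pos: [0.5088, 0.0244, 0.1659]
ee_rot: [-0.0, 0.972, 0.235, -0.0]
wrist_force: [-0.6, -0.6, -2.2]
opening: 0.0216
```

Request:
servo_tool:
  moves: [0, 0, 0.03, 0, 0, 0, -1, 0, 0, 0, 0, 0, 0, -1]

```text
time: 19.52
tcp_pos: [0.5088, 0.0242, 0.1657]
ee_rot: [0.0, 0.972, 0.234, 0.0]
wrist_force: [0.2, 0.7, 2.8]
opening: 0.0217
```

It's still about 0.6 mm high, so I'll press a bit more.

Request:
servo_tool:
  moves: [0, 0, 0.04, 0, 0, 0, -1, 0, 0, 0.03, 0, 0, 0, -1, 0, 0, 0, 0, 0, 0, -1, 0, 0, 0, 0, 0, 0, -1]

```text
time: 19.85
tcp_pos: [0.509, 0.0241, 0.1652]
ee_rot: [0.0, 0.972, 0.234, 0.001]
wrist_force: [-2.8, 0.4, 9.5]
opening: 0.0213
```

Request:
servo_tool:
  moves: [0, 0, 0.02, 0, 0, 0, -1, 0, 0, 0, 0, 0, 0, -1, 0, 0, 0, 0, 0, 0, -1]

```text
time: 20.1
tcp_pos: [0.509, 0.0242, 0.1649]
ee_rot: [0.0, 0.972, 0.234, 0.001]
wrist_force: [-3.2, 0.4, 10.6]
opening: 0.0214
```

Now I'll lift and go back over the stand.

Request:
servo_tool:
  moves: [0, 0, -0.7, 0, 0, 0, -1, 0, 0, -0.8, 0, 0, 0, -1, 0, 0, -0.8, 0, 0, 0, -1, 0, 0, -0.8, 0, 0, 0, -1, -0.2, 0.43, 0, 0, 0, 0, -1, -0.38, 0.83, 0, 0, 0, 0, -1, -0.38, 0.83, 0, 0, 0, 0, -1, -0.38, 0.83, 0, 0, 0, 0, -1, -0.38, 0.83, 0, 0, 0, 0, -1, -0.38, 0.83, 0, 0, 0, 0, -1, -0.38, 0.83, 0, 0, 0, 0, -1, -0.38, 0.83, 0, 0, 0, 0, -1]

```text
time: 21.1
tcp_pos: [0.5143, -0.1145, 0.2243]
ee_rot: [-0.0, 0.972, 0.234, -0.001]
wrist_force: [-0.5, 0.1, -0.5]
opening: 0.0217
```

Request:
servo_tool:
  moves: [-0.38, 0.83, 0, 0, 0, 0, -1, -0.38, 0.83, 0, 0, 0, 0, -1, -0.38, 0.83, 0, 0, 0, 0, -1, -0.38, 0.83, 0, 0, 0, 0, -1, -0.38, 0.83, 0, 0, 0, 0, -1, -0.38, 0.83, 0, 0, 0, 0, -1, -0.38, 0.83, 0, 0, 0, 0, -1, -0.38, 0.83, 0, 0, 0, 0, -1, -0.38, 0.83, 0, 0, 0, 0, -1, -0.38, 0.83, 0, 0, 0, 0, -1, -0.3, 0.7, 0, 0, 0, 0, -1, -0.2, 0.4, 0, 0, 0, 0, -1]

```text
time: 22.1
tcp_pos: [0.5232, -0.3216, 0.224]
ee_rot: [-0.0, 0.972, 0.234, -0.001]
wrist_force: [-0.5, -0.2, -1.0]
opening: 0.0212
```

Request:
servo_tool:
  moves: [0, 0, 0, 0, 0, 0, -1, 0, 0, 0, 0, 0, 0, -1, 0, 0, 0, 0, 0, 0, -1]

```text
time: 22.35
tcp_pos: [0.5237, -0.3189, 0.2252]
ee_rot: [-0.0, 0.972, 0.235, -0.0]
wrist_force: [0.0, 1.6, -1.0]
opening: 0.0218
```

Run:
```python
from h import *
R,p,s=RT();print(yaw(),p.round(4),R[:,2].round(4),units([.5248,-.3440,.1550]),s["wrist_force"])
```

```text
27.129270694060132 [ 0.5237 -0.3189  0.2252] [-4.e-04  6.e-04 -1.e+00] [-0.52  1.15  3.51] [ 0.03907124  1.56627193 -1.00702857]
```

Request:
servo_tool:
  moves: [-0.26, 0.57, 0, 0, 0, 0, -1, -0.26, 0.58, 0, 0, 0, 0, -1, 0, 0, 0.6, 0, 0, 0, -1, 0, 0, 0.8, 0, 0, 0, -1, 0, 0, 0.8, 0, 0, 0, -1, 0, 0, 0.8, 0, 0, 0, -1, 0, 0, 0.3, 0, 0, 0, -1, 0, 0, 0, 0, 0, 0, -1, 0, 0, 0, 0, 0, 0, -1, 0, 0, 0, 0, 0, 0, -1]

```text
time: 23.18
tcp_pos: [0.5254, -0.3454, 0.1607]
ee_rot: [0.001, 0.972, 0.234, 0.001]
wrist_force: [-0.1, -0.2, -1.4]
opening: 0.0212
```

Run:
```python
from h import *
R,p,s=RT();print(yaw(),p.round(4),R[:,2].round(4),units([.5248,-.3441,.0857]),s["wrist_force"])
m=camera_model("wrist");im=snapshot("wrist");sc=snapshot("scene")
a=cv2.resize(im[100:260,204:364,::-1],(400,400),interpolation=2);b=cv2.resize(sc[240:340,130:230,::-1],(400,400),interpolation=2)
cv2.imwrite("pics/c6.png",np.hstack([a,b]))
```

```text
27.099585436417268 [ 0.5254 -0.3454  0.1607] [ 0.0014 -0.0014 -1.    ] [ 0.   -0.08  3.75] [-0.14074211 -0.18196392 -1.36849259]
```

View pics/c6.png

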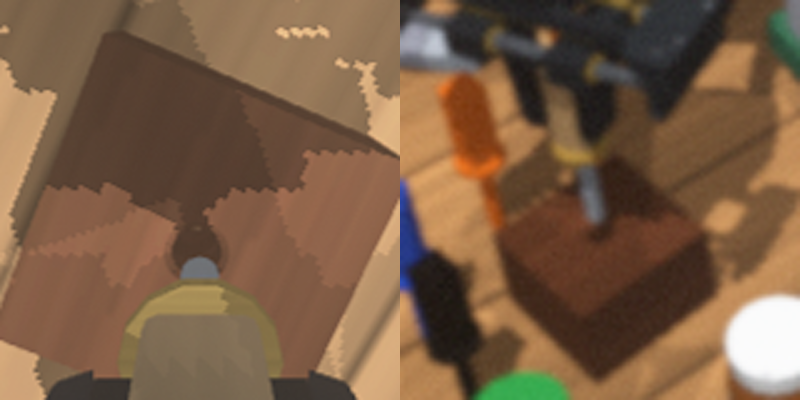

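The wrist crop shows the hole centred near (196,252) and the rod's tip coming down over it at about (201,270). I'll compute the hole's place.

Run:
```python
from h import *
R,p,s=RT();m=camera_model("wrist")
X=at_z(m,(204+196.5/2.5,100+252/2.5),.062);print(X,(R.T@(X-p))[:2]*1e3,p)
for dy in(0,-.001,-.002): # tip outline: far edge of tip
    print(proj(m,p+R@np.array([0,dy-.005,.0835])),(np.array([0,259])/2.5+100)[1])
```

```text
[ 0.52271016 -0.34121689  0.062     ] [-0.58014612 -4.85528055] [ 0.5253067  -0.34514403  0.16061957]
[283.42422985 206.26800044] 203.6
[283.42528936 204.77884678] 203.6
[283.42635124 203.28635744] 203.6
```

Request:
servo_tool:
  moves: [-0.035, -0.12, 0, 0, 0, 0, -1, 0, 0, 0, 0, 0, 0, -1, 0, 0, 0.3, 0, 0, 0, -1, 0, 0, 0.3, 0, 0, 0, -1, 0, 0, 0.2, 0, 0, 0, -1, 0, 0, 0.1, 0, 0, 0, -1, 0, 0, 0, 0, 0, 0, -1, 0, 0, 0, 0, 0, 0, -1]

```text
time: 23.95
tcp_pos: [0.5233, -0.343, 0.1414]
ee_rot: [-0.0, 0.972, 0.234, -0.0]
wrist_force: [-0.5, -0.3, -1.7]
opening: 0.0214
```

The tip is in the hole with no side force, so I'll keep going down.

Request:
servo_tool:
  moves: [0, 0, 0.3, 0, 0, 0, -1, 0, 0, 0.4, 0, 0, 0, -1, 0, 0, 0.4, 0, 0, 0, -1, 0, 0, 0.4, 0, 0, 0, -1, 0, 0, 0.4, 0, 0, 0, -1, 0, 0, 0.4, 0, 0, 0, -1, 0, 0, 0.2, 0, 0, 0, -1, 0, 0, 0, 0, 0, 0, -1, 0, 0, 0, 0, 0, 0, -1]

```text
time: 24.7
tcp_pos: [0.5233, -0.3429, 0.0914]
ee_rot: [-0.0, 0.972, 0.234, -0.0]
wrist_force: [0.1, 0.3, -1.5]
opening: 0.0214
```

Request:
servo_tool:
  moves: [0, 0, 0.08, 0, 0, 0, -1, 0, 0, 0.06, 0, 0, 0, -1, 0, 0, 0, 0, 0, 0, -1, 0, 0, 0, 0, 0, 0, -1]

```text
time: 25.03
tcp_pos: [0.5233, -0.3429, 0.0889]
ee_rot: [0.0, 0.972, 0.234, 0.0]
wrist_force: [-0.1, -0.7, -1.6]
opening: 0.0216
```

Request:
servo_tool:
  moves: [0, 0, 0.08, 0, 0, 0, -1, 0, 0, 0.04, 0, 0, 0, -1, 0, 0, 0, 0, 0, 0, -1, 0, 0, 0, 0, 0, 0, -1]

```text
time: 25.37
tcp_pos: [0.5233, -0.3429, 0.0863]
ee_rot: [-0.0, 0.972, 0.234, -0.0]
wrist_force: [0.7, 0.2, -1.9]
opening: 0.0213
```

Request:
servo_tool:
  moves: [0, 0, 0.05, 0, 0, 0, -1, 0, 0, 0, 0, 0, 0, -1, 0, 0, 0, 0, 0, 0, -1]

```text
time: 25.62
tcp_pos: [0.5234, -0.3431, 0.0857]
ee_rot: [0.0, 0.972, 0.234, 0.0]
wrist_force: [-0.7, 0.2, 1.5]
opening: 0.0216
```

It seated at 0.0857, exactly the height of the grasp, so the probe did not slip. I'll release and back up.

Request:
servo_tool:
  moves: [0, 0, -0.03, 0, 0, 0, -0.6, 0, 0, 0, 0, 0, 0, 0, 0, 0, 0, 0, 0, 0, 0, 0, 0, 0, 0, 0, 0, 0, 0, 0, 0, 0, 0, 0, 0, 0, 0, 0, 0, 0, 0, 0]

```text
time: 26.12
tcp_pos: [0.5233, -0.3429, 0.0859]
ee_rot: [0.0, 0.972, 0.234, -0.0]
wrist_force: [-0.4, 0.3, -0.1]
opening: 0.0441
```

Request:
servo_tool:
  moves: [0, 0, -0.3, 0, 0, 0, 0, 0, 0, -0.6, 0, 0, 0, 0, 0, 0, -0.8, 0, 0, 0, 0, 0, 0, -0.8, 0, 0, 0, 0, 0, 0, -0.8, 0, 0, 0, 0, 0, 0, -0.8, 0, 0, 0, 0, 0, 0, -0.8, 0, 0, 0, 0, 0, 0, -0.5, 0, 0, 0, 0, 0, 0, 0, 0, 0, 0, 0, 0, 0, 0, 0, 0, 0, 0]

```text
time: 26.95
tcp_pos: [0.5233, -0.3429, 0.194]
ee_rot: [0.0, 0.972, 0.234, 0.0]
wrist_force: [0.2, -0.0, -0.1]
opening: 0.044
```

Run:
```python
from h import *
R,p,s=RT();print(p.round(4),s["time"])
im=snapshot("wrist");sc=snapshot("scene")
print(proj("wrist",np.array([.523,-.342,.128])),proj("scene",np.array([.523,-.342,.128])))
a=cv2.resize(im[100:300,184:384,::-1],(400,400),interpolation=2);b=cv2.resize(sc[180:330,130:280,::-1],(400,400),interpolation=2)
cv2.imwrite("pics/c7.png",np.hstack([a,b]))
```

```text
[ 0.5233 -0.3429  0.194 ] 26.95
[284.0062519  221.43576725] [175.33126523 278.83137776]
```

View pics/c7.png

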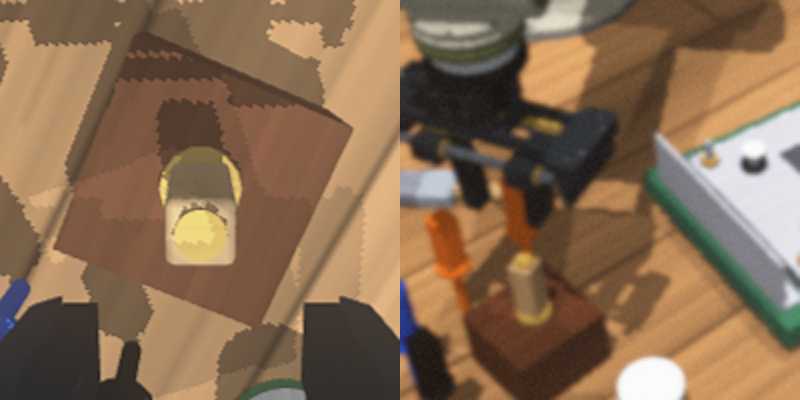

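The probe stands upright in its stand with the collar down. Its top is at crop (200,232) and the gripper is clear, so I'm handing in.

```bash
python3 -c "
from station import *
print(hand_in())"
```

```text
the job is handed in; nothing more can be done
None
```

The crept pin is pressed level, to within a few tenths of a millimetre as far as I can tell. The probe is back standing in its stand, and the job was handed in at about 27 s.

- **Finding the high pin:** I felt a level pin at (0.500, −0.065), with contact at tool height 165.3 mm. The pin at (0.509, 0.025) touched at 168.6 mm, so it stood about 3.3 mm high. A light touch on a third pin at (0.517, 0.114) gave 164.9 mm.
- **Pressing it down:** I pressed in two goes, because a re-touch after the first showed 165.7 mm, still about 0.6 mm high. The last reading under load was 164.9 mm, against a level of 164.9–165.3 mm. I did not re-touch it unloaded after that.
- **Forces:** The wrist readings stayed below about 12 N on the crept pin and below about 7 N on the level pins I touched.
- **Putting the probe back:** It seated at the same height as when it was gripped (85.7 mm), so it had not slipped in the jaws. The last pictures show it upright with its collar on the block and the gripper clear.
- **Not checked:** I did not feel the other three pins. I also ran no final check on the other bench things, but saw no sign that I touched any.

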